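# Put two steel blocks to soak and close the degreasing pot

## Task

Put both loose pale steel blocks into the degreasing pot (blue sides, pale metal top). Then slide the red cover, without lifting it up, from the drain board over the pot's mouth until it drops off the board's edge and sits flat and centred on the rim. Last, swing the black catch fully across so that it points to the middle of the cover, and leave the other things on the bench where they are.

Things in the scene. Friction and masses are not known exactly. Their poses are not given: they have to be found in the camera images.
- pot: degreasing pot with drain board, fixed to the bench, blue sides. Origin at bench level under the centre of the round mouth, z up. Flat pale aluminium top plate (the rim) 184 x 190 mm (x, y), upper face at z = 60 mm. The inner floor is at z = 20 mm and spreads 160 mm wide under the plate. The drain board lies on the -y side, a stop on the +y side, the catch on the -x side.
- mouth (a point): centre of the round mouth, 120 mm across, at the height of the rim (z = 60 mm); axes as the pot's
- step (a point): middle of the drain board's straight end, on its upper face: y = -78, z = 65 mm in the pot's frame, 5 mm above the rim, so it forms a step down. The flat board is 180 mm wide (x) and runs from here to y = -267 mm. A cover pushed on until its trailing edge leaves this step drops and lies flat on the rim
- stop (a point): innermost point of the stop, a bent steel rod 8 mm thick on the rim (top at z = 69 mm): an arc of 120 degrees about the mouth's axis, inner radius 78 mm, centred on +y. This point: y = +78, z = 60 mm in the pot's frame
- catch_pivot (a point): centre of the catch's upright pivot, at the catch bar's mid height: in the pot's frame x = -100, y = 0, z = 76.5 mm (fixed)
- catch_peg (a point): the catch's upright finger peg, 10 mm in diameter, 48 mm from the pivot, top 95.5 mm above the bench; this point is 87.5 mm above it. The catch bar is 14 mm wide, ends 56 mm from the pivot; underside 73.5 mm (3.5 mm above a seated cover), top 79.5 mm above the bench
- catch (a joint): angle of the black catch: 0 = open, pointing along the pot's +y beside the cover's path; grows clockwise seen from above; at 1.57 it points along the pot's +x, over the cover's middle; stop at 1.7. Stays where it is left; 1 to 1.5 N at the peg turns it
- cover: loose round red cover, flat disc 150 mm in diameter and 10 mm thick, about 0.25 kg, no handle; origin at the centre of its underside. Starts lying on the drain board
- tall_block: loose ground steel block, 25 x 50 x 25 mm (x, y, z), origin at the centre of its underside, on the bench at one side of the pot
- small_block: loose ground steel block, 30 x 35 x 12 mm (x, y, z), origin at the centre of its underside, on the bench at the other side of the pot
- hex_key: bystander: black hex key, 36 x 88 x 6 mm, lying on the bench to the right of the pot
- oil_stone: bystander: brown stick-shaped stone, 13 x 90 x 12 mm, lying on the bench to the left of the pot

How it is judged:
On the way, in this order (a step that is already met when the one before it is completed fails the run):
1. both steel blocks lie inside the pot, let go (z of each of tall_block, small_block in the frame of pot below 0.05 m and horizontal distance between each of tall_block, small_block and mouth below 0.08 m and contact force between the fingers and tall_block below 0.2 N and contact force between the fingers and small_block below 0.2 N), for 0.2 s.
2. the cover lies flat on the pot's rim over the mouth (horizontal distance between cover and mouth below 0.008 m and angle between cover's own z axis and vertical below 0.02 rad and distance between cover and mouth below 0.0085 m and z of cover in the frame of mouth below 0.002 m), for 0.2 s.
3. the catch is swung over the cover (value of joint catch above 1.2 rad), for 0.2 s.
At the end, for the whole second after the job is handed in: Both steel blocks are inside the pot; the cover rests on the rim within 8 mm of the mouth's centre, level within 0.02 rad and no more than 2 mm above the rim, at rest; the catch is turned beyond 1.2 rad, over the cover (z of each of tall_block, small_block in the frame of pot below 0.05 m and horizontal distance between each of tall_block, small_block and mouth below 0.08 m and horizontal distance between cover and mouth below 0.008 m and angle between cover's own z axis and vertical below 0.02 rad and z of cover in the frame of mouth between -0.003 and 0.002 m and value of joint catch above 1.2 rad and linear speed of cover below 0.01 m/s); the robot touches nothing.
It fails at once if the cover is lifted more than 30 mm above the drain board (z of cover in the frame of pot above 0.095 m).
It fails at once if a bystander (hex key or stone) is moved more than 40 mm (distance of any of hex_key, oil_stone from where it was at the start of the episode above 0.04 m).
It also fails if it takes over 70 s, if anything falls off the work surface, if the arm or the gripper's body presses on something with over 40 N, if the wrist force passes 120 N, or if a joint passes its speed limit or range.

## Robot

A 6-joint arm with a two-finger parallel gripper is mounted at the origin on a cart in front of the work surface, level with it; the furniture and walls round the work are solid. World frame = base frame: x ahead of the robot, y to its left, z up, the work surface at z = 0. Lengths are in m, angles in rad, forces in N, time in s.
With the tool pointing down it reaches from about 0.325 to 0.9 m from the base axis. Payload 6.1 kg.
Tool frame: the origin (TCP) lies midway between the tips of the shut fingers; the grasp point (between the pads) lies 19 mm behind it; x points along the fingers, y is the direction in which the jaws open and shut, and the axes are right-handed (so a half turn about x gives the same grasp; the last joint's range is limited). The gripper opens to 85 mm and grips with 20 to 120 N. Pads are 22 mm wide; open, the fingers measure 114 mm over their backs; the gripper's body (76 mm by 85 mm) begins 54 mm behind the grasp point. The pads swing forward as they close: fully open they stand 13 mm farther back than shut.
Start: joints at [-1.421, 0.22, 1.526, -0, 1.395, -0.126], TCP at [0.17, -0.601, 0.231] pointing down, gripper open.
Joint ranges: [-2.98, 2.98], [-0.91, 2.08], [0.09, 2.57], [-1.24, 4.39], [0.2, 2.65], [-2.68, 2.68]. Speed limits (rad/s): [2.57, 2.57, 3.01, 3.14, 3.14, 3.14].

## Interface

Orientations are given as [roll, pitch, yaw] about the fixed x, y, z axes, in that order (R = Rz(yaw) Ry(pitch) Rx(roll)).
In Python, from plant import movep, move_l, set_joints, gripper_to, hold, inverse_kinematics, observe, get_image, get_calibration, Unreachable, job_done gives the robot as it stands. Calls block until the motion is done:
- movep(position, orientation): joint-space move of the TCP to a pose.
- move_l(position, feed=0.15, rotation=None, max_force=None): straight line of the TCP; rotation=None keeps the orientation; feed is the mean speed in m/s. With max_force (N) it stops when the force on the tool has changed by that much, and returns True; else False.
- set_joints(angles): joint-space move.
- gripper_to(opening, f_grip=None): finger opening in m; f_grip is the grip in N (None keeps the last); returns when the fingers have stopped.
- hold(seconds).
- inverse_kinematics(position, orientation): joint angles nearest the present ones, or None.
- observe(): the state.
- get_image(name): name is "scene" or "side" or "wrist"; returns (picture, depth): 420x560x3 uint8, red, green, blue; 420x560 float32, m along the optical axis (not along the pixel's ray), 0 where there is no reading.
- get_calibration(name): a dict with "intrinsics" (3x3 intrinsics, pixels), "world_from_camera" (4x4, takes a point from camera to world coordinates). Camera axes: x right, y down, z forward; pixel columns grow to the right and rows downward; lengths in m; the calibration is good to about 2 mm. The wrist camera is an equidistant fisheye: a pixel r from the principal point sees the ray r / f radians off the axis. A picture is of the moment at which its call begins: read the wrist's pose just before it. get_calibration takes no time and is no camera call; for the wrist camera it gives the pose at the moment of the call.
A pose or a line that the arm cannot do raises Unreachable and nothing moves.
- job_done(): hands the job in, once; it reports no verdict.
The state is a dict: "time_s": time; "q": joint angles; "joint_velocities": joint speeds; "joint_torque": joint torques, N m; "eef_pos": TCP position; "tcp_rot": TCP orientation; "ft_force": force on the tool from outside, world axes, zero at the start; "torque": the same for the moment, N m; "opening": finger opening in m.
Only numpy, scipy, OpenCV 4.12 (cv2) and the standard library are available. Lean on these libraries where they do the work, as an engineer would, in place of code of your own. Each camera call takes 0.05 s, during which the arm holds its last target.

## Working session

There is one attempt and no reset: what is moved stays moved. The work goes in short steps, each a Python script; the robot and the scene stay as the last script left them, time stands still between calls to the robot, and variables do not carry over. Pictures are saved under pics/ and viewed, and the job is handed in when it is done.

```bash
ls; mkdir -p pics; python3 - <<'E'
from plant import *
import cv2,numpy as np
print(observe())
for n in ("scene","side","wrist"):
    c=get_calibration(n); im,d=get_image(n)
    cv2.imwrite(f"pics/{n}0.png",im[:,:,::-1]); np.savez(f"pics/{n}0.npz",im=im,d=d,K=c["intrinsics"],T=c["world_from_camera"])
    print(n,np.round(c["intrinsics"],1),np.round(c["world_from_camera"],3))
E
```

```text
pics
{'time_s': 0.0, 'q': array([-1.42110338e+00,  2.21218277e-01,  1.52761094e+00, -8.45399380e-06,
        1.39468010e+00, -1.26092295e-01]), 'joint_velocities': array([ 3.65041332e-06, -6.67079319e-04,  5.83543987e-06, -3.87892277e-04,
       -5.12482311e-05, -4.28664846e-05]), 'joint_torque': array([ 5.82744560e-04, -4.96898031e+01, -3.89393091e+01, -1.71114234e-04,
        1.11267032e-02, -5.01154616e-06]), 'eef_pos': array([ 0.17009754, -0.60078718,  0.23020418]), 'tcp_rot': array([-1.69254758,  1.56887965,  1.72483181]), 'ft_force': array([-0.1133015 ,  0.96335799,  0.27063226]), 'torque': array([ 0.02102078,  0.01872307, -0.00671209]), 'opening': 0.085467140782728}
scene [[425.2   0.  283.1]
 [  0.  425.2 209.3]
 [  0.    0.    1. ]] [[-0.63  -0.527  0.57  -0.046]
 [-0.777  0.429 -0.461  0.477]
 [-0.001 -0.734 -0.68   0.779]
 [ 0.     0.     0.     1.   ]]
side [[391.9   0.  274.1]
 [  0.  391.9 206.8]
 [  0.    0.    1. ]] [[-0.99  -0.094  0.108  0.431]
 [-0.142  0.526 -0.839  0.954]
 [ 0.022 -0.845 -0.534  0.676]
 [ 0.     0.     0.     1.   ]]
wrist [[325.2   0.  284.4]
 [  0.  325.2 210. ]
 [  0.    0.    1. ]] [[ 0.273 -0.909 -0.315  0.252]
 [-0.962 -0.258 -0.089 -0.578]
 [-0.001  0.327 -0.945  0.373]
 [ 0.     0.     0.     1.   ]]
```

View pics/scene0.png

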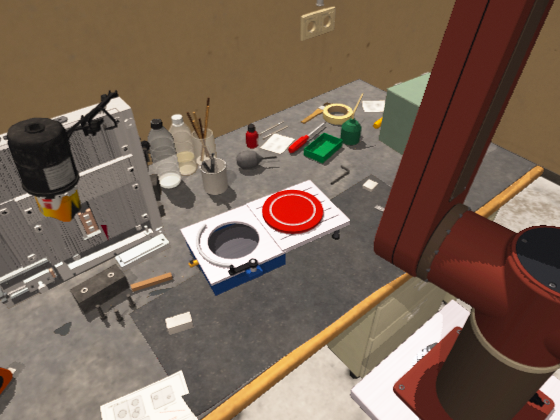

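View pics/side0.png

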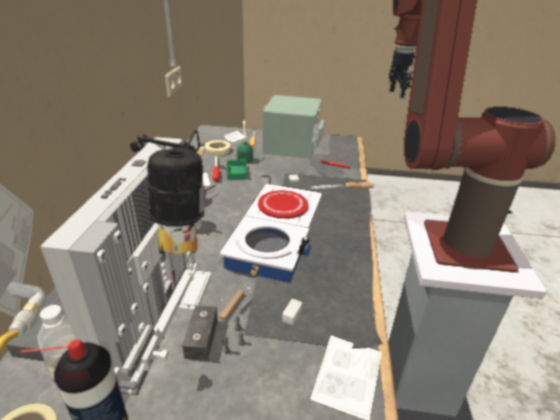

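View pics/wrist0.png

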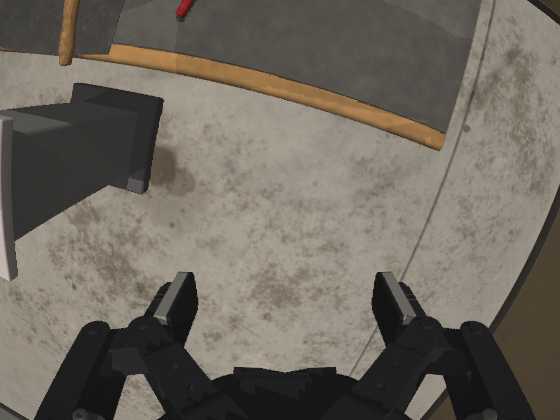

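The scene view shows the cover at (293,211), the mouth at (233,240) and the catch at (243,266). One pale block is at (179,322), the other near (370,184). The hex key is at (340,174) and the stone at (152,282). Next I'll zoom in and measure.

```bash
cat > h.py <<'E'
import numpy as np,cv2
from plant import *
def load(n,k=0):
    z=np.load(f"pics/{n}{k}.npz"); return z["im"],z["d"],z["K"],z["T"]
def pts(uv,d,K,T):
    uv=np.asarray(uv,float).reshape(-1,2); d=np.asarray(d).ravel()
    p=np.c_[(uv[:,0]-K[0,2])/K[0,0]*d,(uv[:,1]-K[1,2])/K[1,1]*d,d]
    return p@T[:3,:3].T+T[:3,3]
def cloud(im,d,K,T):
    v,u=np.mgrid[:d.shape[0],:d.shape[1]]
    return pts(np.c_[u.ravel(),v.ravel()],d,K,T).reshape(*d.shape,3)
def ray(uv,z,K,T):
    uv=np.asarray(uv,float).reshape(-1,2)
    r=np.c_[(uv-K[:2,2])/K[[0,1],[0,1]],np.ones(len(uv))]@T[:3,:3].T
    return T[:3,3]+r*((z-T[2,3])/r[:,2])[:,None]
E
python3 - <<'E'
from h import *
im,d,K,T=load("scene"); 
cv2.imwrite("pics/z1.png",cv2.resize(im[140:350,120:400,::-1],None,fx=2.85,fy=2.85,interpolation=cv2.INTER_CUBIC))
P=cloud(im,d,K,T)
# red cover
hsv=cv2.cvtColor(im,cv2.COLOR_RGB2HSV)
for n in("scene","side"):
    im,d,K,T=load(n);P=cloud(im,d,K,T);hsv=cv2.cvtColor(im,cv2.COLOR_RGB2HSV)
    m=((hsv[...,0]<8)|(hsv[...,0]>172))&(hsv[...,1]>180)&(hsv[...,2]>120)
    nn,l,s,c=cv2.connectedComponentsWithStats(m.astype(np.uint8))
    for i in range(1,nn):
        if s[i,4]>150:
            q=P[(l==i)]; print(n,"red",s[i],c[i],np.median(q,0))
    # white things
    m=(hsv[...,1]<50)&(hsv[...,2]>170)
    nn,l,s,c=cv2.connectedComponentsWithStats(m.astype(np.uint8))
    for i in range(1,nn):
        if s[i,4]>40:
            q=P[(l==i)]; print(n,"white",s[i],c[i].round(1),np.median(q,0).round(3),q.min(0).round(3),q.max(0).round(3))
E
```

```text
scene red [262 190  61  42 820] [292.08414634 212.47439024] [ 0.51428992 -0.004418    0.07607444]
scene red [272 195  41  29 911] [292.1920966  209.05598244] [ 0.52916808 -0.01639722  0.07670241]
scene white [389  73  41  32 618] [411.9  88.5] [ 0.629 -0.55   0.182] [-0.046 -1.274 -0.131] [1.04  0.477 0.779]
scene white [106  97  24  17 262] [116.3 105.5] [0.739 0.26  0.363] [-0.046  0.24   0.346] [0.806 0.477 0.779]
scene white [362 100  23  12 259] [373.  105.4] [ 0.826 -0.65   0.004] [-0.046 -0.701 -0.003] [0.886 0.477 0.779]
scene white [ 52 104  46  24 309] [ 75.3 115.6] [0.755 0.339 0.363] [-0.046  0.229  0.226] [1.042 0.477 0.779]
scene white [171 114  11   6  50] [176.4 116.7] [0.919 0.064 0.184] [-0.046  0.016  0.116] [1.04  0.477 0.779]
scene white [  0 133   8  17  91] [  3.  142.2] [0.74  0.464 0.363] [0.72  0.453 0.361] [0.772 0.474 0.365]
scene white [260 133  35  21 418] [277.1 143. ] [ 0.862 -0.233  0.003] [ 0.806 -0.292 -0.002] [ 0.913 -0.173  0.01 ]
scene white [ 79 154  54  22 200] [104.2 164.4] [0.717 0.324 0.263] [0.648 0.265 0.26 ] [0.725 0.384 0.309]
scene whit
[... 4267 characters left out ...]
02] [ 0.431  0.451 -0.001] [0.722 0.954 0.676]
side white [ 53 349  13   9  60] [ 58.1 352.7] [0.818 0.602 0.138] [0.808 0.594 0.127] [0.827 0.604 0.146]
side white [131 363  14  19 112] [137.6 372.9] [0.709 0.566 0.067] [0.705 0.551 0.039] [0.728 0.59  0.084]
side white [143 385   8  10  41] [146.1 389.1] [0.71  0.559 0.002] [ 0.705  0.55  -0.   ] [0.716 0.569 0.004]
side white [ 61 392  11  12  56] [ 65.9 397.8] [0.712 0.712 0.216] [0.706 0.708 0.207] [0.721 0.713 0.227]
side white [ 75 395  10  10  57] [ 79.8 399.5] [0.694 0.711 0.217] [0.431 0.709 0.208] [0.699 0.954 0.676]
side white [548 399  12  13  93] [554.7 404.2] [-0.539 -0.059 -0.738] [-0.563 -0.076 -0.746] [-0.515 -0.027 -0.729]
```

View pics/z1.png

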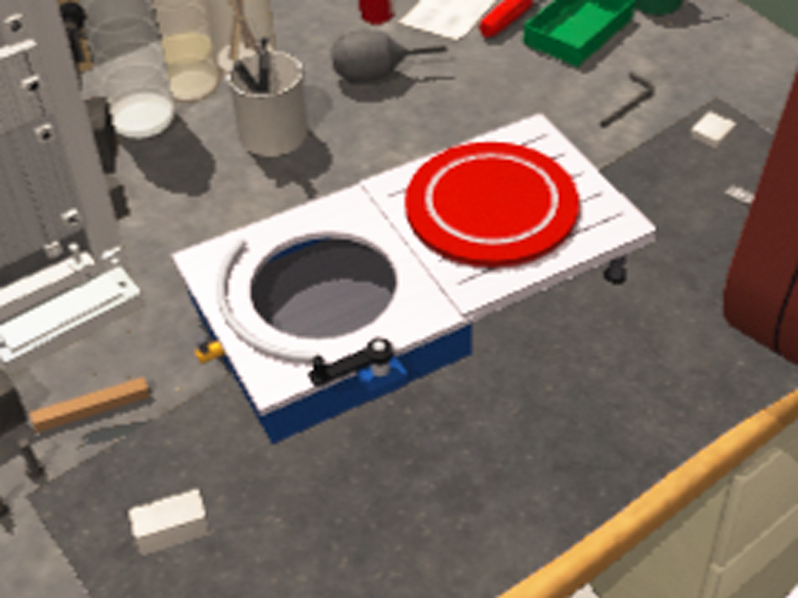

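```bash
cat >> h.py <<'E'
def redmask(im):
    hsv=cv2.cvtColor(im,cv2.COLOR_RGB2HSV)
    return (((hsv[...,0]<8)|(hsv[...,0]>172))&(hsv[...,1]>170)&(hsv[...,2]>90)).astype(np.uint8)
E
python3 - <<'E'
from h import *
from scipy.optimize import least_squares
for n in("scene","side"):
    im,d,K,T=load(n);P=cloud(im,d,K,T)
    ok=(P[...,0]>.35)&(P[...,0]<.75)&(P[...,1]>-.25)&(P[...,1]<.3)
    m=ok&(P[...,2]>.056)&(P[...,2]<.068)
    m=cv2.morphologyEx(m.astype(np.uint8),cv2.MORPH_OPEN,np.ones((2,2)))
    q=P[m>0]; r=cv2.minAreaRect((q[:,:2]*1000).astype(np.float32)); print(n,"plate+board mm",r, len(q))
    print(cv2.boxPoints(r).round(0).tolist())
    # cover: red contour (incl ring)
    rm=redmask(im)&ok; c=max(cv2.findContours(rm,cv2.RETR_EXTERNAL,cv2.CHAIN_APPROX_NONE)[0],key=cv2.contourArea)
    w=ray(cv2.convexHull(c)[:,0],0.075,K,T)[:,:2]
    print("cover",cv2.minEnclosingCircle((w*1000).astype(np.float32)))
    f=P[ok&(P[...,2]>.0735)&(P[...,2]<.08)&(rm>0)]; print(f.mean(0),np.median(f[:,2]))
    # blocks top
    for nm,c0,h in(("tall",(.463,.342),.025),("small",(.525,-.3),.012)):
        mm=(np.abs(P[...,0]-c0[0])<.045)&(np.abs(P[...,1]-c0[1])<.045)&(P[...,2]>h-.004)&(P[...,2]<h+.006)&(im.min(2)>140)
        q=P[mm]; print(nm,len(q),q.mean(0).round(4),cv2.minAreaRect((q[:,:2]*1000).astype(np.float32)))
    # hole: dark within
    mm=ok&(P[...,2]>.01)&(P[...,2]<.03)&(np.hypot(P[...,0]-.55,P[...,1]-.13)<.12); print("floor",P[mm].mean(0),mm.sum())
E
```

```text
scene plate+board mm ((416.8017578125, 291.0914001464844), (492.31121826171875, 868.3937377929688), 38.55963897705078) 4613
[[-46.0, 477.0], [495.0, -202.0], [880.0, 105.0], [339.0, 784.0]]
cover ((528.6051025390625, -15.019757270812988), 77.35184478759766)
[ 0.52551944 -0.01373459  0.07637772] 0.07634996331372201
tall 259 [0.4627 0.3403 0.0262] ((462.3777770996094, 340.0733642578125), (49.3457145690918, 26.546817779541016), 71.63243865966797)
small 83 [ 0.5237 -0.3002  0.0126] ((523.7758178710938, -300.1355895996094), (29.453487396240234, 37.90784454345703), 10.625960350036621)
floor [0.55983215 0.13427111 0.02096579] 1730
side plate+board mm ((581.9873046875, 374.4632568359375), (1156.1544189453125, 316.1153869628906), 89.33901977539062) 2680
[[417.0, -202.0], [733.0, -205.0], [747.0, 951.0], [431.0, 954.0]]
cover ((532.1121215820312, -20.117040634155273), 45.538795471191406)
[ 0.5291706  -0.00127747  0.07729955] 0.07739677607744117
tall 221 [0.4631 0.3423 0.0264] ((463.14239501953125, 340.9234619140625), (51.836334228515625, 25.135814666748047), 72.21685791015625)
small 47 [ 0.523  -0.2962  0.0131] ((524.2735595703125, -300.920654296875), (29.498567581176758, 40.741939544677734), 12.681205749511719)
floor [0.55616416 0.13257883 0.02162942] 1168
```

```bash
python3 - <<'E'
from h import *
im,d,K,T=load("scene");P=cloud(im,d,K,T)
hsv=cv2.cvtColor(im,cv2.COLOR_RGB2HSV)
z=ray([(331,184),(346,175),(349,170),(342,166)],.004,K,T); print(z.round(3))
z=ray([(131,285),(172,275),(172,279)],.01,K,T); print("stone",z.round(3))
# rays for board/plate corners from zoom picture (scale 2.85, off 120,140)
cr=lambda l:np.array(l)/2.85+[120,140]
print("plate far-left, near-left",ray(cr([(174,257),(262,411)]),.06,K,T).round(4))
print("board far-right, near-right",ray(cr([(544,114),(655,234)]),.065,K,T).round(4))
print("step ends",ray(cr([(362,184),(467,320)]),.065,K,T).round(4))
print("peg top, pivot top",ray(cr([(319,364)]),.0955,K,T).round(4),ray(cr([(379,346)]),.085,K,T).round(4))
c=ray(cr([(398,283),(250,288),(325,233),(322,339)]),.06,K,T);print("mouth",c.round(4))
E
```

```text
[[ 0.6   -0.222  0.004]
 [ 0.603 -0.285  0.004]
 [ 0.614 -0.309  0.004]
 [ 0.641 -0.307  0.004]]
stone [[0.62  0.376 0.01 ]
 [0.587 0.291 0.01 ]
 [0.577 0.297 0.01 ]]
plate far-left, near-left [[0.6526 0.2224 0.06  ]
 [0.4717 0.2501 0.06  ]]
board far-right, near-right [[ 0.5953 -0.1369  0.065 ]
 [ 0.4171 -0.1024  0.065 ]]
step ends [[0.6231 0.0521 0.065 ]
 [0.4422 0.0804 0.065 ]]
peg top, pivot top [[0.456  0.2069 0.0955]] [[0.4499 0.1585 0.085 ]]
mouth [[0.5118 0.0959 0.06  ]
 [0.5828 0.192  0.06  ]
 [0.5972 0.1093 0.06  ]
 [0.5013 0.1771 0.06  ]]
```

```bash
cat >> h.py <<'E'
def Rd(deg): return [0,np.pi/2,np.radians(deg)]
def save(n,k):
    c=get_calibration(n); im,d=get_image(n)
    cv2.imwrite(f"pics/{n}{k}.png",im[:,:,::-1]); np.savez(f"pics/{n}{k}.npz",im=im,d=d,K=c["intrinsics"],T=c["world_from_camera"])
def st(s=""):
    o=observe(); print(s,round(o["time_s"],2),o["eef_pos"].round(4),"F",o["ft_force"].round(2),"op",round(o["opening"],4))
yawp=-8.6; mouth=np.array([.546,.143])
def P2W(x,y):
    a=np.radians(yawp); return mouth+[x*np.cos(a)-y*np.sin(a),x*np.sin(a)+y*np.cos(a)]
E
python3 - <<'E'
from h import *
movep([.524,-.300,.12],Rd(-78.4)); st("above"); save("wrist",1)
gripper_to(.055,30)
print(move_l([.524,-.300,.005],feed=.12,max_force=8)); st("down")
gripper_to(0.0,30); st("grip")
move_l([.524,-.300,.04],feed=.15); st("up"); save("scene",1); save("wrist",2)
E
```

```text
above 1.89 [ 0.5238 -0.3012  0.1204] F [-0.29  0.12  0.02] op 0.0854
False
down 3.46 [ 0.5247 -0.3005  0.006 ] F [ 0.16 -0.16  0.44] op 0.055
grip 3.81 [ 0.5248 -0.3006  0.0062] F [-0.93 -0.19  5.87] op 0.0285
up 4.19 [ 0.5244 -0.3003  0.0404] F [-0.02  0.18 -1.23] op 0.0287
```

View pics/wrist2.png

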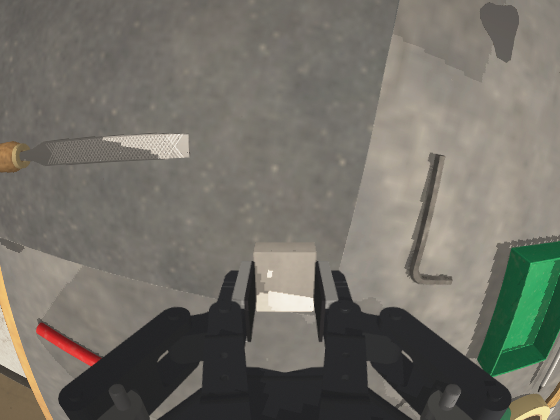

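The wrist view shows the small block held between the pads at (285,275), with the hex key untouched at (430,220). I'll take a survey picture over the pot on the way to the drop.

```bash
python3 - <<'E'
from h import *
move_l([.524,-.300,.16],feed=.3)
movep([.55,.05,.30],Rd(-98.6)); hold(.2); st("survey"); save("wrist",3)
p=P2W(0,-.027)
movep([*p,.14],Rd(-98.6)); st()
print(move_l([*p,.042],feed=.12,max_force=8)); st("in")
gripper_to(.05); st("rel")
move_l([*p,.14],feed=.2); st("up")
E
```

```text
survey 6.45 [0.55   0.0491 0.2993] F [-0.29  0.05 -0.86] op 0.0286
 7.22 [0.5432 0.116  0.1414] F [ 0.09 -0.64 -0.59] op 0.0289
False
in 8.19 [0.5429 0.1163 0.043 ] F [ 0.07  0.29 -1.46] op 0.029
rel 8.53 [0.5424 0.1164 0.0426] F [0.59 0.04 0.76] op 0.05
up 9.18 [0.5414 0.1163 0.1392] F [-0.53  0.48 -0.1 ] op 0.0498
```

View pics/wrist3.png

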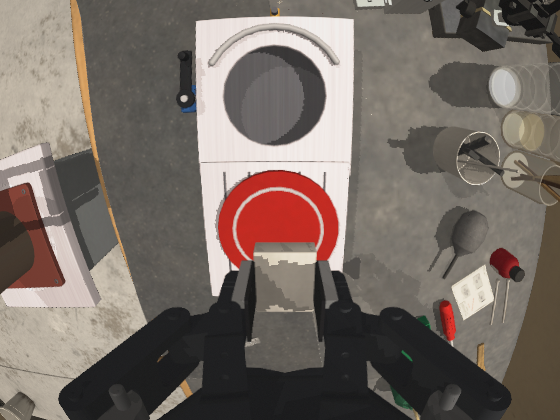

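The wrist view shows the mouth at (275,95), the step line at row 162, the cover around (277,215), and the catch pivot and peg at (185,98) and (184,55).

```bash
cat >> h.py <<'E'
def fray(uv,z,K,T):
    uv=np.asarray(uv,float).reshape(-1,2)-K[:2,2]; r=np.hypot(*uv.T)+1e-9; th=r/K[0,0]
    v=np.c_[uv/r[:,None]*np.sin(th)[:,None],np.cos(th)]@T[:3,:3].T
    return T[:3,3]+v*((z-T[2,3])/v[:,2])[:,None]
def circ(xy):
    A=np.c_[2*xy,np.ones(len(xy))]; s=np.linalg.lstsq(A,(xy**2).sum(1),rcond=None)[0]
    return s[:2],np.sqrt(s[2]+s[:2]@s[:2])
def W2P(p):
    a=np.radians(yawp); d=np.asarray(p)[...,:2]-mouth
    return np.stack([d[...,0]*np.cos(a)+d[...,1]*np.sin(a),-d[...,0]*np.sin(a)+d[...,1]*np.cos(a)],-1)
E
python3 - <<'E'
from h import *
im,d,K,T=load("wrist",3)
g=im.min(2)
# mouth: pale->dark on radial lines from centre
c0=np.array([275,95.]);E=[]
for a in np.radians(np.arange(0,360,4)):
    for r in np.arange(40,65,.5):
        u,v=c0+r*np.array([np.cos(a),np.sin(a)])
        if g[int(round(v)),int(round(u))]>170: E.append((u,v));break
w=fray(E,.06,K,T)[:,:2]
for _ in range(3):
    c,r=circ(w); res=abs(np.hypot(*(w-c).T)-r); w=w[res<max(2*np.median(res),.0015)]
print("mouth",c.round(4),r.round(4),len(w))
rm=redmask(im); cc=max(cv2.findContours(rm,cv2.RETR_EXTERNAL,cv2.CHAIN_APPROX_NONE)[0],key=cv2.contourArea)[:,0]
cc=cc[cc[:,1]<225]
w=fray(cc,.075,K,T)[:,:2]
for _ in range(3):
    c2,r2=circ(w); res=abs(np.hypot(*(w-c2).T)-r2); w=w[res<max(2*np.median(res),.001)]
print("cover",c2.round(4),r2.round(4),len(w))
s=fray([(201,162),(350,163)],.065,K,T); e=fray([(197,21),(353,20)],.06,K,T)
print("step",s.round(4),np.linalg.norm(s[1]-s[0]),"far edge",e.round(4),np.linalg.norm(e[1]-e[0]))
for q in(s,e): print(np.degrees(np.arctan2(*(q[1]-q[0])[[1,0]])))
print("pivot",fray([(185,98)],.082,K,T).round(4))
cv2.imwrite("pics/z2.png",cv2.resize(im[0:260,150:400,::-1],None,fx=2.3,fy=2.3,interpolation=cv2.INTER_CUBIC))
E
```

```text
mouth [0.5526 0.1416] 0.0601 90
cover [ 0.5321 -0.0192] 0.0504 104
step [[0.4539 0.0782 0.065 ]
 [0.6299 0.0497 0.065 ]] 0.17828718585418818 far edge [[0.4775 0.2482 0.06  ]
 [0.6573 0.2199 0.06  ]] 0.18196955612941318
-9.191346433107029
-8.937808004098216
pivot [[0.4547 0.1564 0.082 ]]
```

View pics/z2.png

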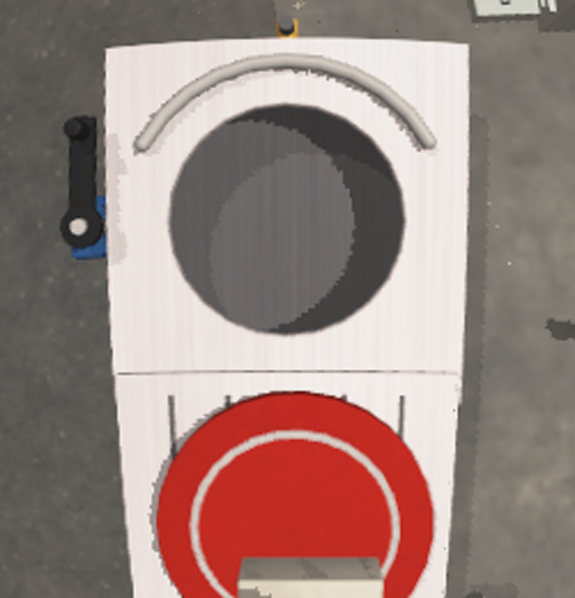

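```bash
cat >> h.py <<'E'
yawp=-9.0; mouth=np.array([.5522,.1413])
def rob(w,tol=.0008,n=6):
    for _ in range(n):
        c,r=circ(w); res=abs(np.hypot(*(w-c).T)-r); w=w[res<max(2*np.median(res),tol)]
    return c,r,len(w)
def coverfit(im,K,T,z,fish,vmax=420,vmin=0):
    cs=[c for c in cv2.findContours(redmask(im),cv2.RETR_EXTERNAL,cv2.CHAIN_APPROX_NONE)[0] if cv2.contourArea(c)>100 and 0<c[:,0,1].mean()<300]
    cc=max(cs,key=lambda c:cv2.contourArea(cv2.convexHull(c)))
    h=cv2.convexHull(cc)[:,0]; h=h[(h[:,1]<vmax)&(h[:,1]>vmin)]
    return rob((fray if fish else ray)(h,z,K,T)[:,:2])
E
python3 - <<'E'
from h import *
im,d,K,T=load("wrist",3)
c=coverfit(im,K,T,.075,True,235); print(c,W2P(c[0]))
im,d,K,T=load("scene",0)
c=coverfit(im,K,T,.075,False,); print(c,W2P(c[0]))
g=im.min(2); c0=np.array([233,240.]);E=[]
for a in np.radians(np.arange(0,360,4)):
    for r in np.arange(12,50,.5):
        u,v=c0+r*np.array([np.cos(a),np.sin(a)])
        if g[int(round(v)),int(round(u))]>150: E.append((u,v));break
print("mouth scene",rob(ray(E,.06,K,T)[:,:2]))
movep([.4632,.3405,.13],Rd(-108.2)); st("above tall")
print(move_l([.4632,.3405,.010],feed=.15,max_force=8)); st("down")
gripper_to(0,40); st("grip")
move_l([.4632,.3405,.14],feed=.25); st("up"); save("wrist",4)
E
```

```text
(array([ 0.53226792, -0.01687982]), np.float64(0.07314428427070772), 29) [ 0.0050581  -0.15935043]
(array([ 0.1535798 , -0.21974637]), np.float64(0.08651419068244094), 16) [-0.33723242 -0.41895923]
mouth scene (array([0.55154176, 0.14335902]), np.float64(0.05946294475144832), 52)
above tall 10.12 [0.4631 0.3396 0.1289] F [0.2  0.49 0.45] op 0.0501
False
down 11.07 [0.4642 0.3407 0.011 ] F [ 0.32 -0.32  0.25] op 0.0497
grip 11.41 [0.4644 0.3411 0.0115] F [ 0.37 -0.71  6.46] op 0.0241
up 12.07 [0.4621 0.34   0.1384] F [ 0.15  0.95 -4.21] op 0.024
```

View pics/wrist4.png

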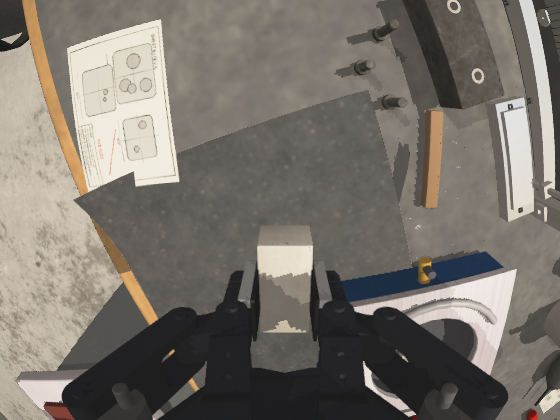

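```bash
sed -i 's/mouth=np.array(\[.5522,.1413\])/mouth=np.array([.552,.142])/' h.py; python3 - <<'E'
from h import *
p=P2W(0,.023)
movep([*p,.15],Rd(-99)); st()
print(move_l([*p,.036],feed=.15,max_force=8)); st("in")
gripper_to(.04); st("rel")
move_l([*p,.13],feed=.25); 
movep([.55,.05,.30],Rd(-99)); hold(.2); st("survey"); save("wrist",5)
im,d,K,T=load("wrist",5)
c=coverfit(im,K,T,.075,True,235); print(c,W2P(c[0]))
E
```

```text
12.94 [0.5545 0.1652 0.1485] F [-0.66  0.62 -2.81] op 0.0243
False
in 13.85 [0.5564 0.1652 0.037 ] F [-0.28 -0.05 -2.41] op 0.0241
rel 14.15 [0.5566 0.1649 0.0373] F [ 0.31 -0.28  0.26] op 0.0403
survey 15.71 [0.5492 0.0509 0.2976] F [-0.25 -0.9   0.52] op 0.0404
(array([ 0.53230608, -0.0168255 ]), np.float64(0.07314296071811044), 24) [ 0.00539432 -0.1599509 ]
```

View pics/wrist5.png

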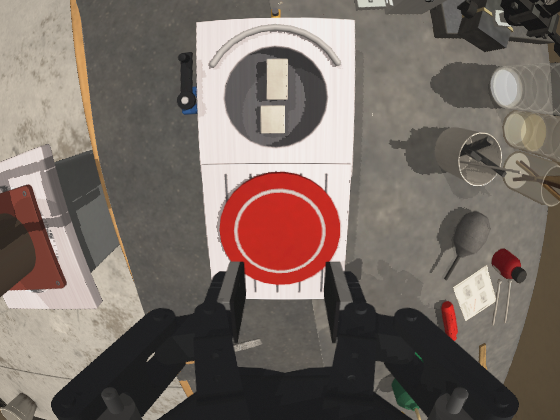

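Both blocks lie in the pot, at (277,79) and (272,120). The cover is at about x=+5, y=-160 mm in the pot frame. I'll come down behind the cover with the fingers 70 mm apart, feel the board to find the tip height, then push.

```bash
python3 - <<'E'
from h import *
gripper_to(.07)
p=P2W(0,-.252)
movep([*p,.13],Rd(-99)); st()
move_l([*p,.085],feed=.12); hold(.2); st()
print(move_l([*p,.045],feed=.03,max_force=3)); st("touch")
z=observe()["eef_pos"][2]
move_l([*P2W(0,-.252),z+.003],feed=.05); hold(.2); st("raised"); print(z)
save("wrist",6); save("side",6); save("scene",6)
E
```

```text
17.09 [ 0.5138 -0.1068  0.1314] F [-0.42 -0.33 -0.38] op 0.0696
 17.82 [ 0.5135 -0.1071  0.0862] F [-0.94 -0.06 -0.26] op 0.07
True
touch 18.72 [ 0.5124 -0.1068  0.0573] F [-2.62  0.42  6.54] op 0.07
raised 19.17 [ 0.5123 -0.1068  0.06  ] F [0.27 0.03 0.91] op 0.0696
0.05730039832735702
```

View pics/wrist6.png

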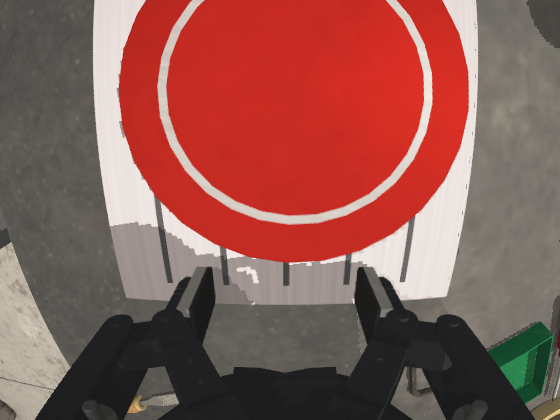

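View pics/scene6.png

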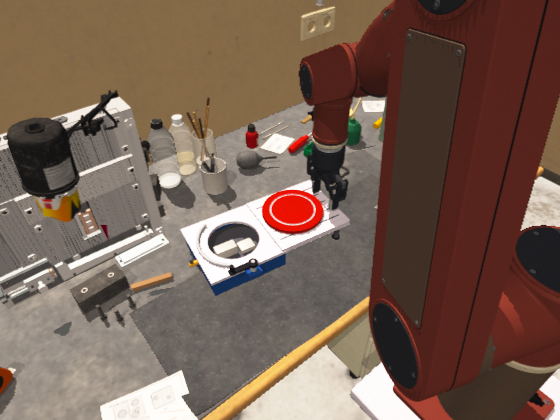

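The fingers stand just behind the cover's trailing edge: tips at (210,275) and (360,275), cover edge at row 262. Pushing.

```bash
python3 - <<'E'
from h import *
z=.0592
for y in(-.2,-.15,-.12,-.1):
    r=move_l([*P2W(0,y),z],feed=.06,max_force=15); st(f"{y} {r}"); print(W2P(observe()["eef_pos"]).round(4))
    if r: break
save("wrist",7); save("scene",7)
im,d,K,T=load("wrist",7)
c=coverfit(im,K,T,.072,True,420); print(c,W2P(c[0]))
E
```

```text
-0.2 False 20.33 [ 0.5207 -0.0553  0.0591] F [ 0.92 -1.57  0.11] op 0.0699
[-1.000e-04 -1.997e-01]
-0.15 False 21.32 [ 0.5285 -0.0059  0.0591] F [ 0.13  0.49 -0.03] op 0.0699
[-1.000e-04 -1.497e-01]
-0.12 False 21.97 [0.5333 0.0239 0.0593] F [0.22 0.03 0.8 ] op 0.0698
[ 0.     -0.1195]
-0.1 False 22.45 [0.5365 0.0437 0.0592] F [-0.25 -0.17  0.29] op 0.0699
[ 0.     -0.0995]
(array([0.54931437, 0.11837536]), np.float64(0.07424610360834577), 57) [ 0.00104314 -0.02375391]
```

View pics/wrist7.png

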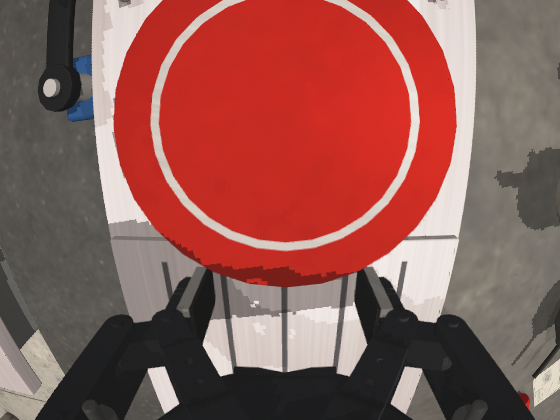

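View pics/scene7.png

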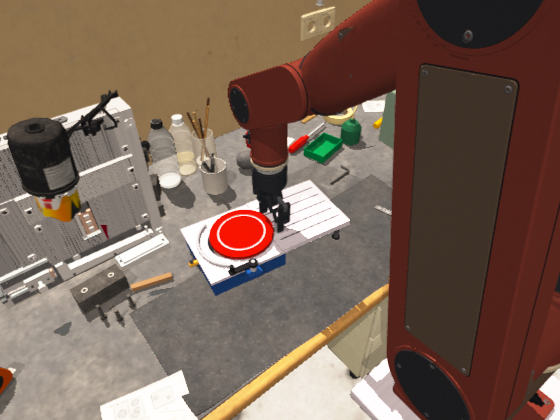

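The cover is centred between the fingers (x≈+1 mm, y≈-23 mm), with its trailing edge on the board at row 285. I'll push on in small steps towards the stop.

```bash
python3 - <<'E'
from h import *
z=.0592
for y in(-.090,-.085,-.081,-.079,-.077,-.0755):
    r=move_l([*P2W(0,y),z],feed=.04,max_force=12); hold(.1); st(f"{y} {r}"); print(W2P(observe()["eef_pos"]).round(4))
    if r: break
save("wrist",8); save("scene",8)
im,d,K,T=load("wrist",8)
c=coverfit(im,K,T,.07,True,420); print(c,W2P(c[0]))
P=cloud(*load("scene",8)); i8=load("scene",8)[0]
m=(redmask(i8)>0)&(np.hypot(P[...,0]-mouth[0],P[...,1]-mouth[1])<.09)
q=P[m]; A=np.c_[q[:,:2]-mouth,np.ones(len(q))]; print("plane",np.linalg.lstsq(A,q[:,2],rcond=None)[0],len(q))
E
```

```text
-0.09 False 23.05 [0.538  0.0533 0.0592] F [ 0.12 -0.6  -0.29] op 0.0702
[-0.     -0.0898]
-0.085 False 23.43 [0.5388 0.0583 0.0592] F [ 0.84 -0.56 -0.69] op 0.0699
[ 0.     -0.0847]
-0.081 False 23.77 [0.5394 0.0621 0.0592] F [-0.42  0.18  0.21] op 0.0695
[ 0.     -0.0808]
-0.079 False 24.12 [0.5397 0.0641 0.0592] F [1.61 0.13 0.29] op 0.0699
[ 0.     -0.0789]
-0.077 False 24.48 [0.54   0.0659 0.0592] F [-0.46 -1.42 -0.1 ] op 0.07
[ 0.0001 -0.0771]
-0.0755 False 24.82 [0.5402 0.0674 0.0592] F [-0.41 -2.55  0.07] op 0.0699
[ 0.     -0.0755]
(array([0.55304547, 0.14203297]), np.float64(0.07396857954161552), 59) [0.00102744 0.00019612]
plane [-0.52558388 -0.76173868  0.10095592] 2505
```

View pics/wrist8.png

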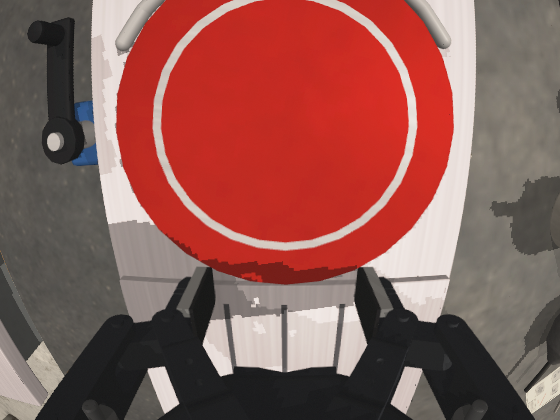

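```bash
cat >> h.py <<'E'
def plane(n,k):
    im,d,K,T=load(n,k);P=cloud(im,d,K,T)
    m=(redmask(im)>0)&(np.hypot(P[...,0]-mouth[0],P[...,1]-mouth[1])<.075)&(d>0.2)&(abs(P[...,2]-.07)<.02)
    m=cv2.erode(m.astype(np.uint8),np.ones((3,3)))>0
    q=P[m]; w=W2P(q); A=np.c_[w,np.ones(len(q))]; s=np.linalg.lstsq(A,q[:,2],rcond=None)[0]
    r=abs(A@s-q[:,2])<.003; s=np.linalg.lstsq(A[r],q[r,2],rcond=None)[0]
    print(n,"slope x,y",s[:2].round(4),"z",s[2].round(4),r.sum())
E
python3 - <<'E'
from h import *
plane("scene",8); plane("scene",7)
# reference bias: rim height & board height in scene view
save("side",8); plane("side",8)
im,d,K,T=load("scene",8);P=cloud(im,d,K,T);w=W2P(P)
for nm,y0,y1 in(("rim",.05,.09),("board",-.25,-.12)):
    m=(abs(w[...,0])<.085)&(w[...,1]>y0)&(w[...,1]<y1)&(im.min(2)>170)&(abs(P[...,2]-.063)<.008); print(nm,np.median(P[m][:,2]),m.sum())
E
```

```text
scene slope x,y [0.0027 0.002 ] z 0.0716 1413
scene slope x,y [ 0.0024 -0.0519] z 0.0729 1246
side slope x,y [ 0.001  -0.0022] z 0.0724 518
rim 0.06188761795998232 653
board 0.06599707620468453 2290
```

The cover is level (slopes about 0.002) and its top is 10 mm above the rim in the same view. It sits about 1 mm from the mouth centre. Next I'll back off and cage the peg with the open fingers to swing the catch.

```bash
python3 - <<'E'
from h import *
move_l([*P2W(0,-.11),.0600],feed=.1)
move_l([*P2W(0,-.11),.14],feed=.2)
movep([.54,.05,.25],Rd(-99)); hold(.2); save("wrist",9); st()
im,d,K,T=load("wrist",9)
c=coverfit(im,K,T,.07,True,250); print(c,W2P(c[0]))
cv2.imwrite("pics/z9.png",cv2.resize(im[0:260,100:400,::-1],None,fx=2.2,fy=2.2,interpolation=cv2.INTER_CUBIC))
E
```

```text
26.79 [0.5389 0.0499 0.2477] F [ 0.55  0.49 -0.38] op 0.0699
(array([0.55300939, 0.14187881]), np.float64(0.07384525853561619), 56) [1.01592530e-03 3.82044811e-05]
```

View pics/z9.png

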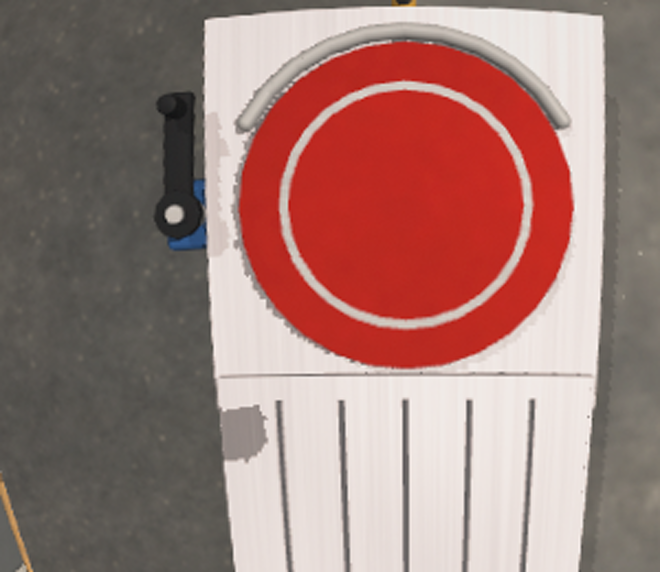

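The cover is seated inside the stop, and its trailing edge (row 367) is clear of the step line (row 375). The peg top is at zoom (170,103) and the pivot at (174,214). I'll check the peg's position, then swing it.

```bash
python3 - <<'E'
from h import *
im,d,K,T=load("wrist",9)
for nm,u,z in(("peg",(170,103),.0955),("pivot",(174,214),.083)):
    print(nm,W2P(fray([np.array(u)/2.2+[100,0]],z,K,T)[0]).round(4))
def pose(th): 
    return P2W(-.1+.048*np.sin(th),.048*np.cos(th)), Rd(-99-np.degrees(th))
gripper_to(.028)
p,R=pose(0)
movep([*p,.15],R); hold(.1); st()
r=move_l([*p,.084],feed=.08,max_force=5); st(f"down {r}")
if not r:
    save("wrist",10)
    for th in np.linspace(.22,1.76,8):
        p,R=pose(th); r=move_l([*p,.084],feed=.08,rotation=R,max_force=15); st(f"{th:.2f} {r}")
        if r: break
    save("wrist",11)
E
```

```text
peg [-0.0962  0.0465]
pivot [-0.0994 -0.0013]
 28.18 [0.4626 0.2043 0.1515] F [0.43 1.   0.36] op 0.0281
down False 29.16 [0.4612 0.2052 0.0845] F [0.74 0.07 0.47] op 0.0276
0.22 False 29.57 [0.4712 0.2024 0.0845] F [ 0.56  0.31 -0.49] op 0.0283
0.44 False 29.94 [0.4801 0.1974 0.0841] F [-1.07  0.34  0.28] op 0.0281
0.66 False 30.31 [0.488  0.1906 0.084 ] F [-0.45  0.19  0.7 ] op 0.0278
0.88 False 30.68 [0.4944 0.1822 0.084 ] F [-0.48  0.08 -0.56] op 0.0275
1.10 False 31.04 [0.4988 0.1726 0.084 ] F [ 1.33 -0.85  0.16] op 0.0282
1.32 False 31.41 [0.501  0.1623 0.084 ] F [0.33 0.24 0.13] op 0.028
1.54 False 31.77 [0.5009 0.1518 0.0841] F [-0.59 -0.64  0.39] op 0.0283
1.76 False 32.14 [0.4984 0.1415 0.084 ] F [ 0.36 -0.56  0.21] op 0.0282
```

```bash
python3 -c "
import cv2,os
a=cv2.imread('pics/wrist10.png');b=cv2.imread('pics/wrist11.png')
cv2.imwrite('pics/c1.png',cv2.resize(cv2.hconcat([a,b]),(800,300)))"
```

```text
(no output)
```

View pics/c1.png

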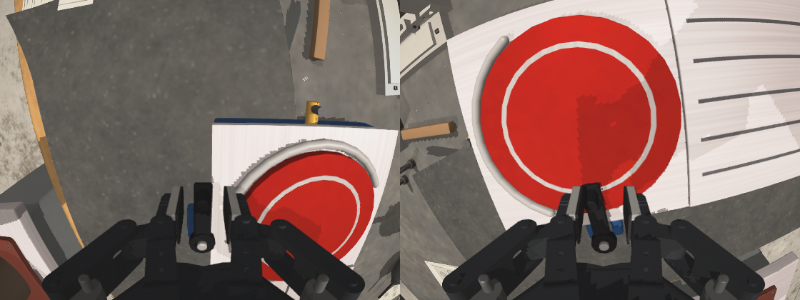

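The catch followed the fingers, and its bar now points over the cover. I'll lift clear and check.

```bash
python3 - <<'E'
from h import *
e=observe()["eef_pos"]
move_l([e[0],e[1],.16],feed=.15)
movep([.54,.02,.27],Rd(-99)); hold(.3); st(); save("wrist",12); save("scene",12); save("side",12)
plane("scene",12); plane("side",12)
im,d,K,T=load("wrist",12)
c=coverfit(im,K,T,.07,True,300); print(c,W2P(c[0]))
cv2.imwrite("pics/z12.png",cv2.resize(im[0:260,100:400,::-1],None,fx=2.2,fy=2.2,interpolation=cv2.INTER_CUBIC))
E
```

```text
34.88 [0.5399 0.0201 0.2699] F [-0.03 -0.13 -0.27] op 0.0277
scene slope x,y [-0.0008  0.001 ] z 0.0716 1332
side slope x,y [-0.0006 -0.0061] z 0.0725 500
(array([0.5529516 , 0.14169338]), np.float64(0.07389750946965273), 45) [ 0.00098785 -0.00015398]
```

View pics/z12.png

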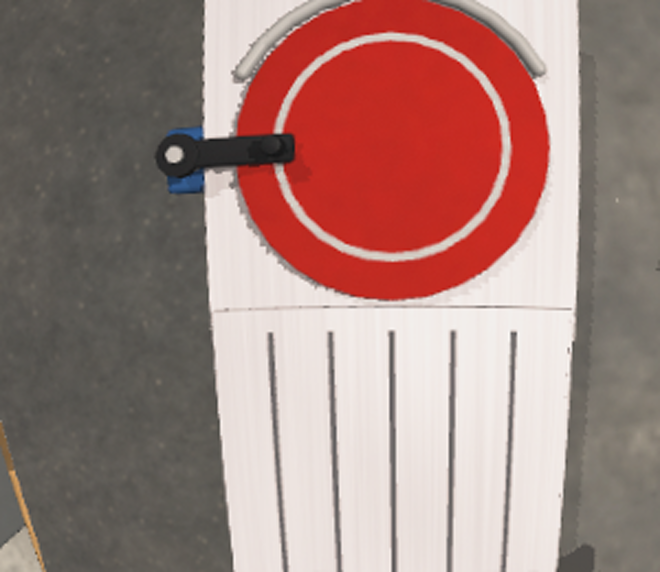

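View pics/scene12.png

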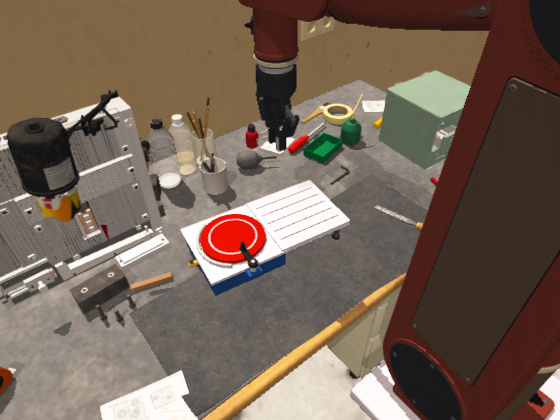

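The bar points from the pivot (174,154) to its end (293,147), within about 4° of the cover's middle, so close to 1.5 rad. The cover is seated and centred, the hex key and stone are where they were, and the arm is clear.

```bash
python3 -c "
from plant import *
job_done()"
```

```text
the job is handed in; nothing more can be done
```

I put both steel blocks in the pot and slid the red cover off the board onto the rim. I then swung the black catch across it and handed the job in at about 35 s of robot time, with no verdict given.

- **Blocks:** the wrist picture taken before covering showed both lying flat and apart inside the mouth, let go.
- **Cover:** I pushed it with two spread fingertips against its trailing edge, and it was never lifted. It measures about 1 mm from the mouth's centre. The two fixed cameras give slopes of 0.001 and 0.006 rad, inside the 0.02 limit. When first seated, its top read about 10 mm above the rim, which is right for a 10 mm cover.
- **Catch:** it points over the cover at about 1.5 rad by eye from the last picture, perhaps 4° short of the exact middle.
- **Hex key and stone:** they look unmoved in the last scene picture, but I did not re-measure them. The arm was clear of everything when I handed in.

**Checks that failed or disagreed:**
- **Mouth position:** the first hand-picked estimate was about 6 mm off in x. Circle fits in the wrist and scene views then agreed to 2 mm, and I used their mean.
- **Cover fits:** three early attempts to fit the cover's outline gave wrong results, and so did the first tilt fit. I did not use any of them.
- **Depth:** the fixed cameras read 1–2 mm high, so I judged the cover's height relative to the rim.

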